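# Make up two tattooing kits in their trays

### The job

Make up two kits from the stock that stands in a row behind the two metal trays. Into the three-compartment tray go the steel machine grip, laid flat in the wide compartment, the shortest of the row's ink bottles in the middle compartment and the tallest in the narrow compartment at the end; into the two-compartment tray go the green-lidded jar in the wide compartment and the middle-sized ink bottle of the row in the narrow one. Bottles and jar stand upright on the compartment floors, and the wash bottle, the red-lidded jar and the black ink bottle behind the row are left alone.

Things in the scene. Friction and masses are not known exactly. Their poses are not given: they have to be found in the camera images.
- tray_three: Low tray with bright metal walls and a grey floor, three compartments in a row, 90 x 226 mm (x, y), fixed in place. Floor 3 mm thick; rim and dividers 3 mm thick, 12 mm above the work surface. Compartments, 84 mm wide inside, from its +y end: wide (94 mm long, centre y = +63 mm), middle (60 mm, y = -17 mm), end (60 mm, y = -80 mm). Origin: centre of the underside; y along the row, z up.
- tray_two: Low tray with bright metal walls and a grey floor, two compartments in a row, 90 x 163 mm (x, y), fixed in place. Floor 3 mm thick; rim and dividers 3 mm thick, 12 mm above the work surface. Compartments, 84 mm wide inside, from its +y end: wide (94 mm long, centre y = +31.5 mm), narrow (60 mm, y = -48.5 mm). Origin: centre of the underside; y along the row, z up.
- ink_short: Ink bottle standing upright: a round dark brown-black body with an amber label and a light-blue spout tip, 29 mm across and straight to 50 mm above its foot, then a narrower neck 21 mm across and a thin spout, 86 mm tall over all; the shortest of the three bottles in the stock. About 45 g; take it round the body. Origin: centre of the underside, z up.
- ink_medium: Ink bottle standing upright: a round white body with an orange label, black collar and white spout, 29 mm across and straight to 60 mm above its foot, then a narrower neck 21 mm across and a thin spout, 96 mm tall over all; the middle-sized one of the three bottles in the stock. About 45 g; take it round the body. Origin: centre of the underside, z up.
- ink_tall: Ink bottle standing upright: a round blue body with a white label, black collar and blue spout, 31 mm across and straight to 72 mm above its foot, then a narrower neck 21 mm across and a thin spout, 108 mm tall over all; the tallest of the three bottles in the stock. About 45 g; take it round the body. Origin: centre of the underside, z up.
- grip: Bare steel machine grip: a ribbed, light-grey tube lying on its side, 62 mm long along its y axis, 21 mm wide (x) and 21 mm high, with a thinner nose at one end; about 60 g. It behaves as a plain 20 x 62 x 21 mm bar and does not roll. Take it across its width, at the middle of its length. Origin: centre of the underside, z up.
- jar: Balm jar with a green screw lid and cream body, standing upright: 59 mm across, 50 mm tall, about 110 g; lid and body are nearly the same width and the lid is tight. Origin: centre of the underside, z up.
- wash_bottle: Bystander: tall white wash bottle with a bent spout, 65 x 90 x 236 mm, 0.42 kg, behind the stock (farther from the robot). Stays where it is. Origin: centre of the underside.
- red_lid_jar: Bystander: jar with a red screw lid, 63 mm across, 55 mm tall, behind the stock. Not part of either kit; stays where it is. Origin: centre of the underside.
- black_ink: Bystander: black ink bottle with a black collar and white spout, 33 mm across, 102 mm tall, behind the stock. Not part of either kit; stays where it is. Origin: centre of the underside.
Things that resemble listed ones, but are neither listed nor needed, are in the scene too. Leave any pink or yellow look-alike of the jar alone. What is shaped like the grip but pink is not meant.

How it is judged:
At the end, for the whole second after the job is handed in: Each thing rests flat or upright (within 0.1 rad) on the floor of its own compartment (within 4 mm), anywhere between its walls (grip 37 x 42 mm off centre at most, inks 29 x 17, jar 14.5 x 19.5), all at rest; bystanders within 30 mm of their start (x of grip in the frame of tray_three between -0.037 and 0.037 m and y of grip in the frame of tray_three between 0.021 and 0.105 m and z of grip in the frame of tray_three between -0.001 and 0.007 m and angle between each of grip, ink_short, ink_tall, jar, ink_medium's own z axis and vertical below 0.1 rad and linear speed of each of grip, ink_short, ink_tall, jar, ink_medium below 0.02 m/s and angular speed of each of grip, ink_short, ink_tall, jar, ink_medium below 0.2 rad/s and x of ink_short in the frame of tray_three between -0.029 and 0.029 m and y of ink_short in the frame of tray_three between -0.034 and 0 m and z of ink_short in the frame of tray_three between -0.001 and 0.007 m and x of ink_tall in the frame of tray_three between -0.029 and 0.029 m and y of ink_tall in the frame of tray_three between -0.097 and -0.063 m and z of ink_tall in the frame of tray_three between -0.001 and 0.007 m and x of jar in the frame of tray_two between -0.0145 and 0.0145 m and y of jar in the frame of tray_two between 0.012 and 0.051 m and z of jar in the frame of tray_two between -0.001 and 0.007 m and x of ink_medium in the frame of tray_two between -0.029 and 0.029 m and y of ink_medium in the frame of tray_two between -0.0655 and -0.0315 m and z of ink_medium in the frame of tray_two between -0.001 and 0.007 m and distance of each of wash_bottle, red_lid_jar, black_ink from where it was at the start of the episode below 0.03 m); the robot touches nothing.
It fails at once if wash bottle knocked over or pushed away (distance of wash_bottle from where it was at the start of the episode above 0.03 m or angle between wash_bottle's own z axis and vertical above 0.3 rad).
It fails at once if red lid jar knocked over or pushed away (distance of red_lid_jar from where it was at the start of the episode above 0.03 m or angle between red_lid_jar's own z axis and vertical above 0.3 rad).
It fails at once if black ink knocked over or pushed away (distance of black_ink from where it was at the start of the episode above 0.03 m or angle between black_ink's own z axis and vertical above 0.3 rad).
It also fails if it takes over 115 s, if anything falls off the work surface, if the arm or the gripper's body presses on something with over 40 N, if the wrist force passes 120 N, or if a joint passes its speed limit or range.

### The arm

A 6-joint arm with a two-finger parallel gripper is mounted at the origin on a cart in front of the work surface, level with it; the furniture and walls round the work are solid. World frame = base frame: x ahead of the robot, y to its left, z up, the work surface at z = 0. Lengths are in m, angles in rad, forces in N, time in s.
With the tool pointing down it reaches from about 0.3 to 0.85 m from the base axis. Payload 5.4 kg.
Tool frame: the origin (TCP) lies on the centre line of the jaws, within the pads' length; the fingertips stand tip_extent ahead of it and the grasp point (between the pads) lies 6 mm ahead of it (tip_extent is the distance from the TCP to the fingertips, in m); z points along the fingers, y is the line along which they close (so a half turn about z gives the same grasp; the last joint's range is limited). The gripper opens to 85 mm and grips with 20 to 120 N. Pads are 22 mm wide; open, the fingers measure 114 mm over their backs; the gripper's body (76 mm by 85 mm) begins 54 mm behind the grasp point. The pads swing forward as they close: fully open they stand 13 mm farther back than shut.
Start: joints at [0.903, 0.158, 1.597, -0, 1.386, -0.21], TCP at [0.254, 0.516, 0.256] pointing down, gripper open.
Joint ranges: [-2.91, 2.91], [-0.94, 2.29], [0.18, 2.7], [-1.29, 4.43], [0.17, 2.64], [-3, 3]. Speed limits (rad/s): [2.57, 2.57, 3.14, 3.14, 3.14, 3.14].

### API

Orientations are given as a rotation vector (axis times angle).
In Python, from workcell import observe, get_image, get_calibration, close_job, tip_extent gives the robot as it stands. The module is installed in compiled form; this text tells all that it offers.
- The arm moves only by the shell command python3 -m handwheel 'ROWS' [OPENING] [FORCE]. ROWS is JSON, a list of rows, each a list of 4 numbers: the shift along the tool's x, y, z in cm, then the turn about the tool's z in rad. A call has 1 to 20 rows; each row is the pose to reach, as a shift and turn from the pose commanded when the call began, along the tool's axes at that moment; what a row does not reach only later rows make up. A row lasts 1/8 s, in which the tool goes at most 62.5 mm and 10.7 degrees, less where a joint would pass 70% of its speed; a pose out of reach is approached as far as the arm can. A call with a gripper value outside its range is refused whole. OPENING is the closure, from 0 (fully open) to 1 (shut), set as the call begins (- or left out, the last holds). The fingers move at their own pace and stop on an object; FORCE is the grip in N (left out, the last holds). Time passes only in rows, so rows that repeat a pose let the fingers close. It gives the time, the measured TCP pose, the force, the opening and the grip force at its end, in the units of the state.
- observe(): the state, without advancing time (a new reading comes with each control period).
- get_image(name): name is "scene" or "top"; returns the picture (480x640x3 uint8, blue, green, red); there is no depth.
- get_calibration(name): a dict with "fx", "fy", "cx", "cy" (pixels), "distortion" ([k1, k2, p1, p2, k3] as OpenCV has them; the pictures are not rectified), "rvec" (rotation vector, rad) and "tvec" (3), from world to camera coordinates, as OpenCV has them. Camera axes: x right, y down, z forward; pixel columns grow to the right and rows downward; lengths in m; the calibration is good to about 2 mm. A picture is of the moment at which its call begins. get_calibration takes no time and is no camera call.
- close_job(): hands the job in; it is judged then, once.
The state is a dict: "time_s": time; "q": joint angles; "dq": joint speeds; "effort": joint torques, N m; "ee_pos": TCP position; "tcp_rot": TCP orientation; "contact_force": force on the tool from outside, world axes, zero at the start; "moment": the same for the moment, N m; "width": finger opening in m; "gripper_force": force on a finger pad.
Only numpy, scipy, OpenCV 4.12 (cv2) and the standard library are available. Lean on these libraries where they do the work, as an engineer would, in place of code of your own. Each camera call takes 0.05 s, during which the arm holds its last target. There are 200 camera calls.

## Working session

There is one attempt and no reset: what is moved stays moved. The work goes in short steps, Python scripts to look and compute and a shell command to move; the robot and the scene stay as the last step left them, time stands still between calls to the robot, and variables do not carry over. Pictures are saved under pics/ and viewed, at most 14 in all, crops included, and the job is handed in when it is done.

```bash
mkdir -p pics; python3 - <<'E'
from workcell import *
import cv2
s=observe();print({k:s[k] for k in('time_s','ee_pos','tcp_rot','width','contact_force')},tip_extent)
for n in('scene','top'):
    cv2.imwrite(f'pics/{n}0.png',get_image(n));print(get_calibration(n))
E
```

```text
{'time_s': 0.0, 'ee_pos': array([0.25380395, 0.51533664, 0.25530061]), 'tcp_rot': array([-7.12699172e-01, -3.05883383e+00,  2.68995286e-03]), 'width': 0.08521897282286628, 'contact_force': array([ 0.31992416, -0.29967345,  0.78070404])} 0.025
{'fx': 541.7683295973711, 'fy': 541.7683295973711, 'cx': 315.20229121059384, 'cy': 240.81108583957865, 'distortion': array([-0.11676816,  0.        ,  0.        ,  0.        ,  0.        ]), 'rvec': array([ 2.14172553, -0.89393111,  0.39453906]), 'tvec': array([-0.47294759,  0.23522715,  0.83679756])}
{'fx': 525.2827037654413, 'fy': 525.2827037654413, 'cx': 307.85941728981936, 'cy': 236.96334036623023, 'distortion': array([-0.13565693,  0.        ,  0.        ,  0.        ,  0.        ]), 'rvec': array([ 2.18620393, -2.18079849,  0.06144361]), 'tvec': array([-0.11534515,  0.55937865,  1.2712944 ])}
```

View pics/scene0.png

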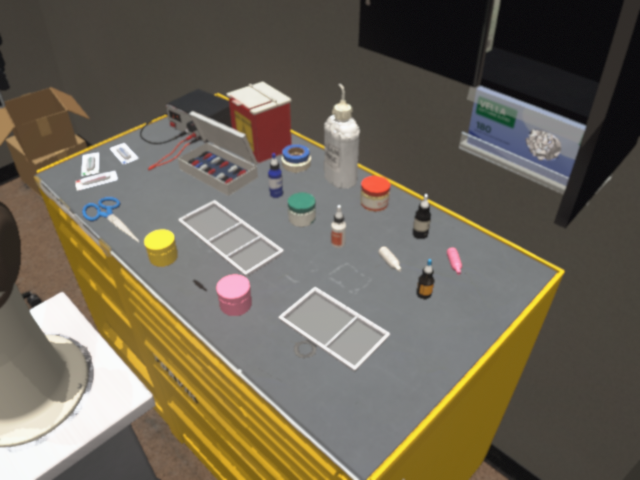

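View pics/top0.png

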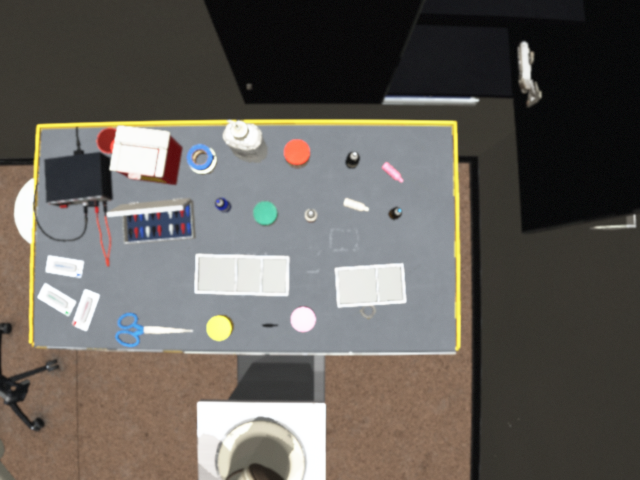

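```bash
cat > h.py <<'E'
import numpy as np,cv2
from workcell import *
def cal(n):
    c=get_calibration(n);K=np.array([[c['fx'],0,c['cx']],[0,c['fy'],c['cy']],[0,0,1.]])
    return K,np.array(c['distortion']),np.array(c['rvec']),np.array(c['tvec'])
def proj(n,P):
    K,d,r,t=cal(n);return cv2.projectPoints(np.float64(P).reshape(-1,3),r,t,K,d)[0].reshape(-1,2)
def ray(n,px,z):
    K,d,r,t=cal(n);R=cv2.Rodrigues(r)[0]
    u=cv2.undistortPoints(np.float64(px).reshape(-1,1,2),K,d).reshape(-1,2)
    D=np.c_[u,np.ones(len(u))]@R;C=-R.T@t
    return C+D*((np.reshape(z,(-1,1))-C[2])/D[:,2:])
E
python3 - <<'E'
from h import *
print(proj('top',[[0,0,0],[.254,.516,.256],[.5,0,0],[.5,.2,0]]),proj('scene',[[0,0,0],[.254,.516,.256],[.5,0,0]]))
t=cv2.imread('pics/top0.png')[185:315,185:425];cv2.imwrite('pics/tc.png',cv2.resize(t,None,fx=3.3,fy=3.3,interpolation=cv2.INTER_CUBIC))
s=cv2.imread('pics/scene0.png')[150:370,170:470];cv2.imwrite('pics/sc.png',cv2.resize(s,None,fx=2.6,fy=2.6,interpolation=cv2.INTER_CUBIC))
E
```

```text
[[261.50521002 461.76302956]
 [  6.88362661 373.9088445 ]
 [262.01952163 261.28294696]
 [182.61189139 260.90966474]] [[ 23.24817129 386.01858635]
 [  1.1661041   91.54385868]
 [256.31649757 240.80077424]]
```

View pics/tc.png

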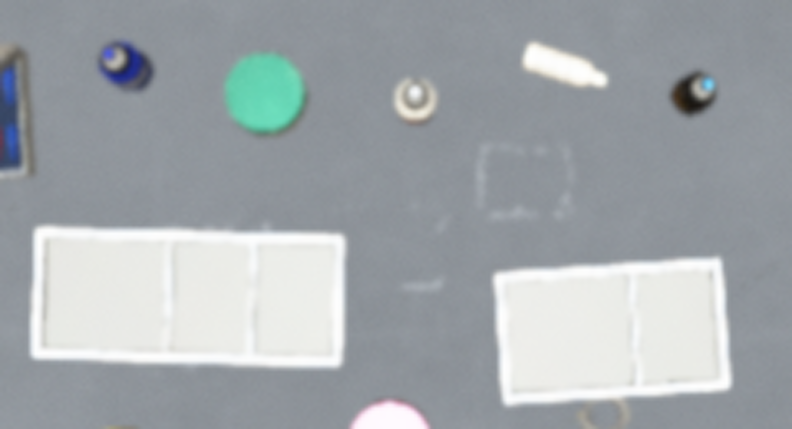

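View pics/sc.png

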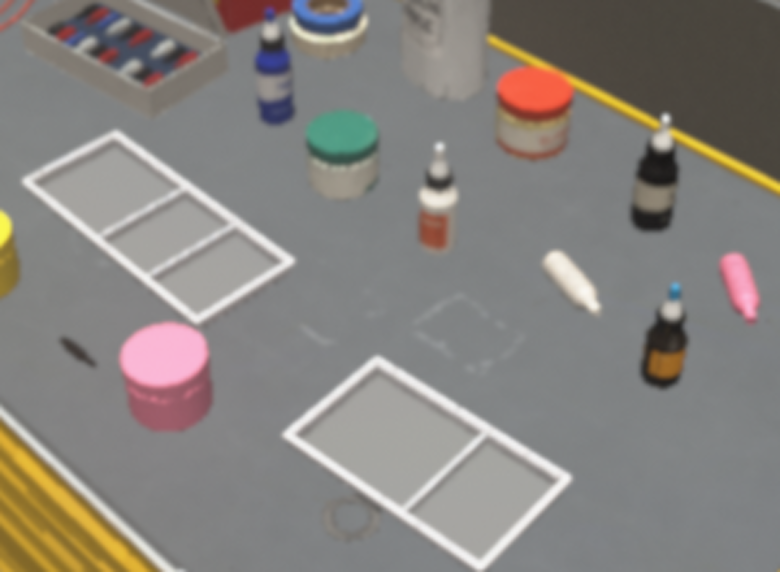

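```bash
python3 - <<'E'
from h import *
T=lambda p:(np.array(p,float)+.5)/3.3-.5+185
S=lambda p:(np.array(p,float)+.5)/2.6-.5+[170,150]
np.set_printoptions(precision=4,suppress=True)
for n,a,b,z in(('tall',(110,55),(270,12),.108),('med',(414,92),(440,147),.096),('short',(708,84),(675,287),.086),('jar',(265,93),(342,136),.05)):
    print(n,ray('top',T(a),z),ray('scene',S(b),z))
for n,c,sc in(('three',[(34,228),(345,234),(342,366),(32,358)],[(24,182),(117,132),(294,261),(198,320)]),('two',[(493,274),(721,258),(730,388),(505,404)],[(285,434),(377,357),(571,478),(481,568)])):
    P=ray('top',T(c),.012)[:,:2];d=(P[0]+P[3]-P[1]-P[2]);Q=ray('scene',S(sc),.012)[:,:2]
    print(n,P.mean(0),Q.mean(0),'yaxis ang',np.arctan2(-d[0],d[1]),np.linalg.norm(d)/2)
im=cv2.imread('pics/top0.png').astype(int)[190:220,335:375]
m=(im.min(2)>175).astype(np.uint8);c=max(cv2.findContours(m,0,2)[0],key=cv2.contourArea)
r=cv2.minAreaRect(c);b=cv2.boxPoints(r)+[335,190];B=ray('top',b,.012);print('grip',r,B[:,:2],B.mean(0))
G=ray('scene',S([(556,262),(598,303)]),.012);print('grip scene ends',G)
H=ray('top',T([(528,52),(606,80)]),.012);print(H,H.mean(0),np.arctan2(*(H[0]-H[1])[:2]))
E
```

```text
tall [[0.6357 0.0927 0.108 ]] [[0.6329 0.0869 0.108 ]]
med [[ 0.6112 -0.1197  0.096 ]] [[ 0.6087 -0.1257  0.096 ]]
short [[ 0.6186 -0.328   0.086 ]] [[ 0.6162 -0.3321  0.086 ]]
jar [[ 0.6155 -0.0109  0.05  ]] [[ 0.6095 -0.0201  0.05  ]]
three [0.467  0.0495] [0.4661 0.045 ] yaxis ang -0.01707541461975977 0.23349297827044102
two [ 0.4423 -0.2675] [ 0.4419 -0.271 ] yaxis ang 0.07024978221472913 0.16957802462862637
grip ((20.69999885559082, 14.899999618530273), (26.56313133239746, 8.854376792907715), 18.434947967529297) [[ 0.6398 -0.1975]
 [ 0.6608 -0.2045]
 [ 0.64   -0.267 ]
 [ 0.6191 -0.2599]] [ 0.6399 -0.2322  0.012 ]
grip scene ends [[ 0.6472 -0.2115  0.012 ]
 [ 0.6342 -0.2619  0.012 ]]
[[ 0.651  -0.2048  0.012 ]
 [ 0.63   -0.2634  0.012 ]] [ 0.6405 -0.2341  0.012 ] 0.344234539003947
```

```bash
python3 -m handwheel '[[-2,-1.5,0,0.05],[-6,-4.5,0,0.15],[-10,-7.5,0,0.3],[-14,-10.5,0,0.4],[-18,-13.5,1,0.5],[-22,-16.5,1,0.6],[-26,-19.5,2,0.7],[-30,-22.5,2,0.8],[-34,-25.5,3,0.9],[-38,-28.5,3,1],[-42,-31.5,4,1.113],[-46,-34.5,4,1.113],[-50,-37.5,5,1.113],[-54,-40.3,5,1.113],[-58,-43.2,5.5,1.113],[-62,-46.2,5.5,1.113],[-65,-48.4,5.5,1.113],[-67,-49.9,5.5,1.113],[-67.8,-50.4,5.5,1.113],[-67.8,-50.4,5.5,1.113]]' 0
```

```text
time_s: 2.6
ee_pos: [0.6394, -0.2357, 0.2008]
tcp_rot: [-2.221, -2.221, 0.0]
contact_force: [0.9, 1.6, -0.0]
width: 0.0856
gripper_force: 0.0
```

```bash
python3 -m handwheel '[[0,0,2,0.1],[0,0,4,0.2],[0,0,7,0.34],[0,0,10,0.34],[0,0,11,0.34],[0,0,11,0.34]]' 0; python3 - <<'E'
from h import *
a=get_image('scene');b=get_image('top');cv2.imwrite('pics/a.png',a)
x=cv2.resize(a[180:320,340:480],None,fx=4,fy=4,interpolation=2);y=cv2.resize(b[150:290,290:430],None,fx=4,fy=4,interpolation=2)
cv2.imwrite('pics/c1.png',np.hstack([x,y])[:, :800] if 0 else cv2.resize(np.hstack([x,y]),(800,400)))
E
```

```text
time_s: 3.35
ee_pos: [0.6393, -0.2351, 0.0912]
tcp_rot: [-2.564, -1.814, 0.001]
contact_force: [0.7, 0.3, 0.0]
width: 0.0855
gripper_force: 0.0
```

View pics/c1.png

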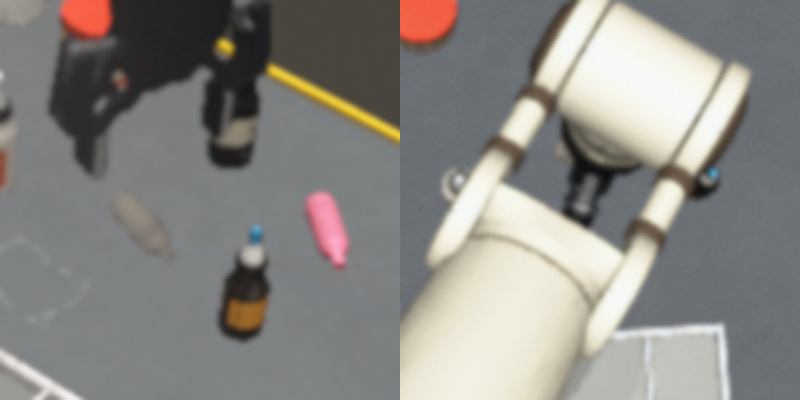

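```bash
python3 -m handwheel '[[0,0,2,0],[0,0,4,0],[0,0,5.5,0],[0,0,6,0],[0,0,6,0]]' 0; python3 -m handwheel '[[0,0,0,0],[0,0,0,0],[0,0,0,0],[0,0,0,0]]' 0.5 30; python3 -c "
from h import *;print(tip_extent);import cv2
a=get_image('scene');cv2.imwrite('pics/c2.png',cv2.resize(a[150:290,340:480],None,fx=4,fy=4,interpolation=2))"
```

```text
time_s: 4.08
ee_pos: [0.6394, -0.2359, 0.0307]
tcp_rot: [-2.565, -1.813, 0.001]
contact_force: [0.4, 0.4, 0.6]
width: 0.0854
gripper_force: 0.0
time_s: 4.58
ee_pos: [0.6397, -0.236, 0.0315]
tcp_rot: [2.565, 1.813, 0.0]
contact_force: [0.1, -0.4, 0.2]
width: 0.0426
gripper_force: 0.0
0.025
```

View pics/c2.png

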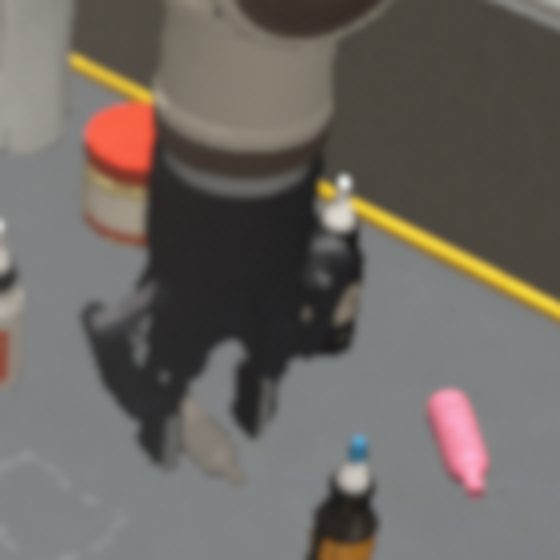

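```bash
python3 -m handwheel '[[0,0,0,0],[0,0,0,0],[0,0,0,0],[0,0,0,0],[0,0,0,0]]' 1 40
```

```text
time_s: 5.25
ee_pos: [0.6397, -0.2361, 0.0315]
tcp_rot: [2.565, 1.813, 0.0]
contact_force: [-0.0, -0.7, 1.6]
width: 0.0199
gripper_force: 39.4
```

```bash
python3 -m handwheel '[[0,0,-1,0],[0,0,-4,0],[0,0,-8,-0.1],[0,0,-12,-0.2],[0,0,-14,-0.34],[0,0,-14,-0.34],[0,0,-14,-0.34]]'; python3 -m handwheel '[[2,-1,0,0],[6,-3,0,0],[11,-5,0,0],[16,-8,0,0],[21,-11,0,0],[26,-14,0,0],[30,-16,0.3,0.017],[33,-17,2,0.017],[34.5,-17.2,4,0.017],[34.6,-17.2,6,0.017],[34.6,-17.2,8,0.017],[34.6,-17.2,8,0.017],[34.6,-17.2,8,0.017]]'
```

```text
time_s: 6.12
ee_pos: [0.6388, -0.2356, 0.1699]
tcp_rot: [-2.222, -2.217, 0.001]
contact_force: [-0.0, 0.3, -1.9]
width: 0.0199
gripper_force: 39.1
time_s: 7.75
ee_pos: [0.4674, 0.1099, 0.0913]
tcp_rot: [-2.241, -2.201, 0.001]
contact_force: [0.3, -0.1, -0.0]
width: 0.0197
gripper_force: 39.2
```

```bash
python3 -c "
from h import *
a=get_image('scene');cv2.imwrite('pics/c3.png',cv2.resize(a[130:290,140:320],None,fx=3.3,fy=3.3,interpolation=2))"
```

```text
(no output)
```

View pics/c3.png

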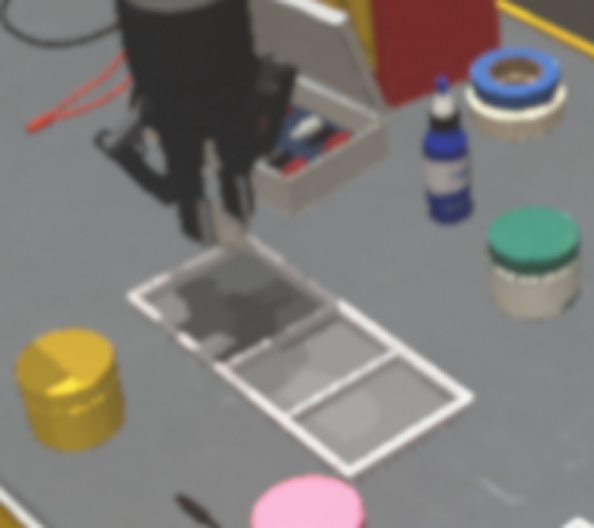

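```bash
python3 -m handwheel '[[0,0,2,0],[0,0,4,0],[0,0,5,0],[0,0,5.4,0],[0,0,5.7,0],[0,0,5.7,0],[0,0,5.7,0]]'; python3 -m handwheel '[[0,0,0,0],[0,0,0,0],[0,0,0,0],[0,0,0,0]]' 0.55; python3 -m handwheel '[[0,0,-1,0],[0,0,-4,0],[0,0,-8,0],[0,0,-12,0],[0,0,-12,0]]'
```

```text
time_s: 8.68
ee_pos: [0.4679, 0.11, 0.0347]
tcp_rot: [2.24, 2.202, 0.001]
contact_force: [0.4, -0.8, -0.7]
width: 0.0197
gripper_force: 39.2
time_s: 9.18
ee_pos: [0.4676, 0.11, 0.0343]
tcp_rot: [2.24, 2.202, 0.0]
contact_force: [-0.2, 0.1, 0.1]
width: 0.0381
gripper_force: 0.0
time_s: 9.8
ee_pos: [0.4704, 0.11, 0.1587]
tcp_rot: [2.236, 2.198, 0.01]
contact_force: [-0.3, -0.6, -0.1]
width: 0.0383
gripper_force: 0.0
```

```bash
python3 -m handwheel '[[-2,0.7,0,0],[-6,2.2,0,-0.017],[-11,4,0,-0.017],[-16,5.7,0,-0.017],[-21,7.5,0,-0.017],[-26,9.3,0,-0.017],[-31,11.1,0,-0.017],[-36,12.9,0,-0.017],[-41,14.7,0,-0.017],[-43,15.4,0,-0.017],[-43.7,15.6,0,-0.017],[-43.7,15.6,0,-0.017],[-43.7,15.6,0,-0.017]]' 0; python3 - <<'E'
from h import *
a=get_image('scene');b=get_image('top')
cv2.imwrite('pics/c4.png',cv2.resize(np.hstack([a[170:310,350:490],b[140:280,330:470]]),(800,400),interpolation=2))
E
```

```text
time_s: 11.42
ee_pos: [0.616, -0.3282, 0.1541]
tcp_rot: [-2.22, -2.222, -0.0]
contact_force: [0.1, -0.2, 0.7]
width: 0.0855
gripper_force: 0.0
```

View pics/c4.png

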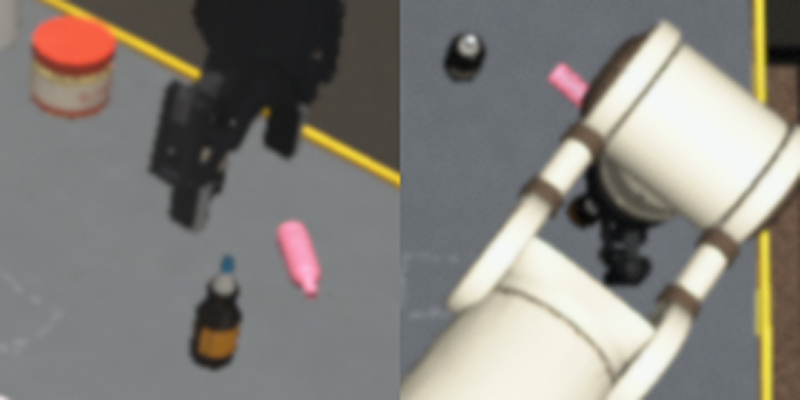

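```bash
python3 - <<'E'
from h import *
print(ray('top',[409.8,231],.16), ray('scene',[350+190/2.857,170+218/2.857],.135),ray('scene',[350+285/2.857,170+150/2.857],.135))
print('tip',ray('scene',[350+228/2.857,170+258/2.857],.086),proj('scene',[[.617,-.330,.0],[.617,-.33,.05],[.617,-.33,.086]]),'body',[350+215/2.857,170+362/2.857])
E
```

```text
[[ 0.56390307 -0.33872735  0.16      ]] [[ 0.58120798 -0.32390728  0.135     ]] [[ 0.67132732 -0.32792313  0.135     ]]
tip [[ 0.6163522  -0.33307761  0.086     ]] [[422.44940022 293.57704168]
 [425.93534935 274.13344847]
 [428.5755291  259.26869399]] body [425.25376268813443, 296.70633531676583]
```

```bash
python3 -m handwheel '[[-0.3,0,2,0],[-0.3,0,5,0],[-0.3,0,8,0],[-0.3,0,10,0],[-0.3,0,11,0],[-0.3,0,11,0],[-0.3,0,11,0]]' 0; python3 -m handwheel '[[0,0,0,0],[0,0,0,0],[0,0,0,0],[0,0,0,0],[0,0,0,0],[0,0,0,0],[0,0,0,0]]' 1 30;  python3 - <<'E'
from h import *
a=get_image('scene')
cv2.imwrite('pics/c5.png',cv2.resize(a[170:310,350:490],(560,560),interpolation=2))
E
```

```text
time_s: 12.4
ee_pos: [0.6169, -0.3332, 0.0458]
tcp_rot: [2.22, 2.22, 0.0]
contact_force: [-0.6, -0.3, 0.8]
width: 0.085
gripper_force: 0.0
time_s: 13.28
ee_pos: [0.6164, -0.3328, 0.0448]
tcp_rot: [2.221, 2.221, 0.0]
contact_force: [1.1, 0.1, 2.9]
width: 0.0281
gripper_force: 29.8
```

View pics/c5.png

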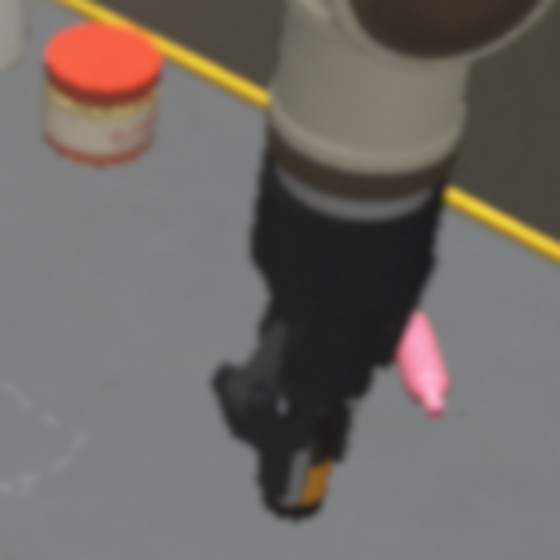

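```bash
python3 -m handwheel '[[0,0,-1,0],[0,0,-4,0],[0,0,-8,0],[0,0,-11,0],[1,-0.4,-12,0],[5,-2,-12,0],[10,-4.1,-12,0],[15,-6.2,-12,0],[20,-8.3,-12,0],[25,-10.3,-12,0],[30,-12.4,-12,0],[34,-14,-12,0],[36,-14.9,-11,0],[36.3,-15,-8,0],[36.3,-15,-5,0],[36.3,-15,-3,0],[36.3,-15,-1.5,0],[36.3,-15,-0.7,0],[36.3,-15,-0.3,0],[36.3,-15,-0.3,0]]'; python3 -m handwheel '[[0,0,0,0],[0,0,0,0]]'
```

```text
time_s: 15.82
ee_pos: [0.4667, 0.0303, 0.0479]
tcp_rot: [2.221, 2.221, 0.001]
contact_force: [0.1, 0.8, -0.2]
width: 0.028
gripper_force: 29.7
time_s: 16.08
ee_pos: [0.4666, 0.0303, 0.0477]
tcp_rot: [2.221, 2.221, 0.001]
contact_force: [0.8, -0.7, 1.8]
width: 0.0281
gripper_force: 29.8
```

```bash
python3 -m handwheel '[[0,0,0,0],[0,0,0,0],[0,0,0,0],[0,0,-1,0],[0,0,-4,0],[0,0,-8,0],[0,0,-12,0],[0.5,1,-12,0],[2,5,-12,0],[4,10,-12,0],[6,15,-12,0],[6,16.7,-12,0],[6,16.7,-12,0],[6,16.7,-12,0]]' 0; python3 - <<'E'
from h import *
a=get_image('scene');b=get_image('top')
cv2.imwrite('pics/c6.png',cv2.resize(np.hstack([a[120:280,180:340],b[160:320,160:320]]),(800,400),interpolation=2))
E
```

```text
time_s: 17.82
ee_pos: [0.6321, 0.0904, 0.1665]
tcp_rot: [-2.221, -2.22, 0.002]
contact_force: [-0.4, 0.1, 0.5]
width: 0.0854
gripper_force: 0.0
```

View pics/c6.png

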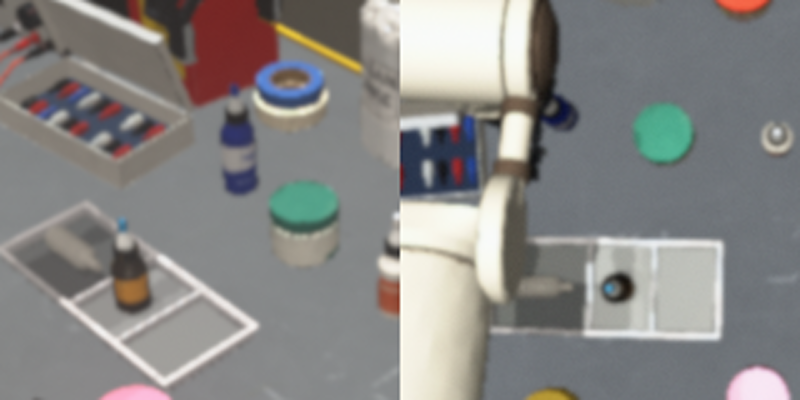

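```bash
python3 -m handwheel '[[0,0,2,0],[0,0,5,0],[0,0,7,0],[0,0,9,0],[0,0,10,0],[0,0,10,0],[0,0,10,0]]' 0; python3 -m handwheel '[[0,0,0,0],[0,0,0,0],[0,0,0,0],[0,0,0,0],[0,0,0,0],[0,0,0,0],[0,0,0,0]]' 1 30
```

```text
time_s: 18.8
ee_pos: [0.6339, 0.0904, 0.0683]
tcp_rot: [2.22, 2.221, 0.002]
contact_force: [-0.7, -0.2, 0.5]
width: 0.0856
gripper_force: 0.0
time_s: 19.68
ee_pos: [0.6334, 0.0904, 0.0676]
tcp_rot: [2.221, 2.221, 0.001]
contact_force: [-0.0, -0.4, 2.7]
width: 0.0306
gripper_force: 29.2
```

```bash
python3 -m handwheel '[[0,0,-1,0],[0,0,-4,0],[0,0,-8,0],[0,0,-12,0],[-1,-1.3,-12,0],[-3.5,-4.7,-12,0],[-7,-9.5,-12,0],[-10,-13.5,-12,0],[-12,-16.3,-12,0],[-12.4,-16.8,-12,0],[-12.4,-16.8,-11,0],[-12.4,-16.8,-8,0],[-12.4,-16.8,-5,0],[-12.4,-16.8,-3,0],[-12.4,-16.8,-1.5,0],[-12.4,-16.8,-0.7,0],[-12.4,-16.8,-0.3,0],[-12.4,-16.8,-0.3,0],[-12.4,-16.8,-0.3,0],[-12.4,-16.8,-0.3,0]]'; python3 -c "
from h import *
a=get_image('scene');b=get_image('top')
cv2.imwrite('pics/c7.png',cv2.resize(np.hstack([a[160:300,170:310],b[170:310,180:320]]),(800,400),interpolation=2))"
```

```text
time_s: 22.18
ee_pos: [0.4654, -0.0337, 0.0707]
tcp_rot: [2.221, 2.221, 0.001]
contact_force: [0.7, 0.0, -0.9]
width: 0.0306
gripper_force: 29.3
```

View pics/c7.png

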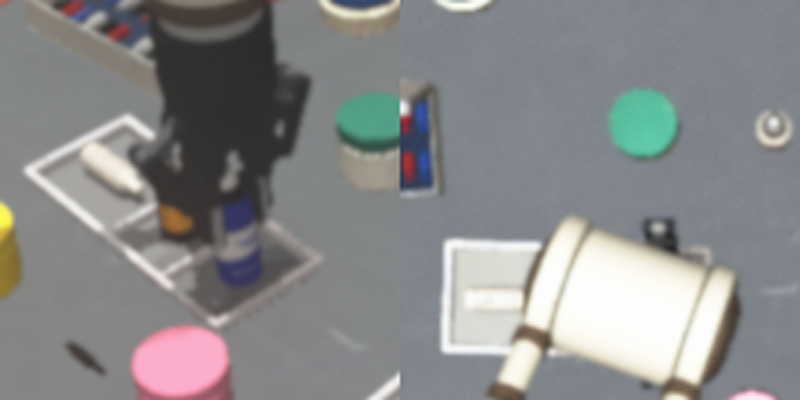

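```bash
python3 -m handwheel '[[0,0,0,0],[0,0,0,0],[0,0,0,0],[0,0,-1,0],[0,0,-4,0],[0,0,-8,0],[0,0,-11,0],[0.5,1,-11,0],[1,5,-11,0],[1.5,10,-11,0],[2,14,-9,0],[2,14.9,-6,0],[2,14.9,-3,0],[2,14.9,-1,0],[2,14.9,0,0],[2,14.9,0,0],[2,14.9,0,0]]' 0; python3 -c "
from h import *
a=get_image('scene');b=get_image('top')
cv2.imwrite('pics/c8.png',cv2.resize(np.hstack([a[130:270,220:360],b[150:290,190:330]]),(800,400),interpolation=2))"
```

```text
time_s: 24.4
ee_pos: [0.615, -0.0138, 0.0717]
tcp_rot: [2.22, 2.22, 0.002]
contact_force: [0.1, 0.3, 0.7]
width: 0.0854
gripper_force: 0.0
```

View pics/c8.png

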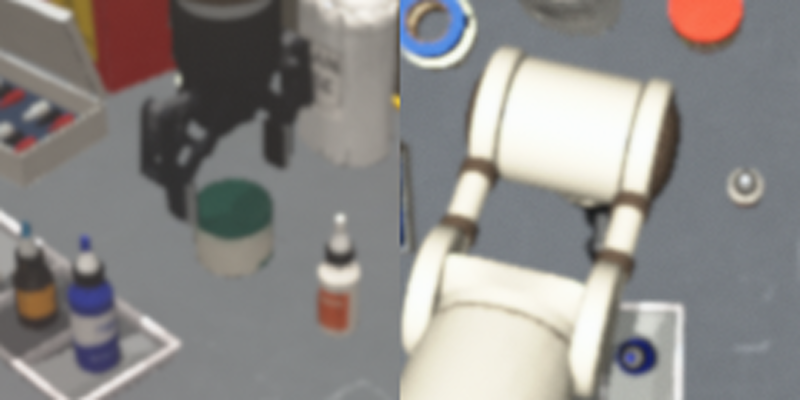

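```bash
python3 -m handwheel '[[-0.2,0,0.5,0],[-0.2,0,1.2,0],[-0.2,0,2,0],[-0.2,0,2.6,0],[-0.2,0,3,0],[-0.2,0,3,0],[-0.2,0,3,0]]' 0; python3 -m handwheel '[[0,0,0,0],[0,0,0,0],[0,0,0,0],[0,0,0,0],[0,0,0,0],[0,0,0,0]]' 1 40
```

```text
time_s: 25.38
ee_pos: [0.6143, -0.0156, 0.0405]
tcp_rot: [2.221, 2.221, 0.0]
contact_force: [-0.6, -0.0, -0.0]
width: 0.0853
gripper_force: 0.0
time_s: 26.12
ee_pos: [0.6148, -0.0157, 0.0411]
tcp_rot: [2.22, 2.221, 0.001]
contact_force: [1.1, -1.1, 5.2]
width: 0.0576
gripper_force: 43.0
```

```bash
python3 -m handwheel '[[0,0,-1,0],[0,0,-4,0],[0,0,-8,0],[0,0,-12,0],[-1,-0.8,-13,0],[-5,-4,-13,0],[-10,-8,-13,0],[-15,-12,-13,0],[-20,-16,-13,0],[-22,-17.4,-12,0],[-22.2,-17.5,-9,0],[-22.2,-17.5,-6,0],[-22.2,-17.5,-4,0],[-22.2,-17.5,-3,0],[-22.2,-17.5,-3,0]]'; python3 -c "
from h import *
a=get_image('scene')
cv2.imwrite('pics/c9.png',cv2.resize(a[180:380,240:440],(600,600),interpolation=2))"
```

```text
time_s: 28.0
ee_pos: [0.438, -0.2369, 0.0691]
tcp_rot: [-2.22, -2.219, 0.0]
contact_force: [0.1, 0.4, -1.0]
width: 0.0576
gripper_force: 43.3
```

View pics/c9.png

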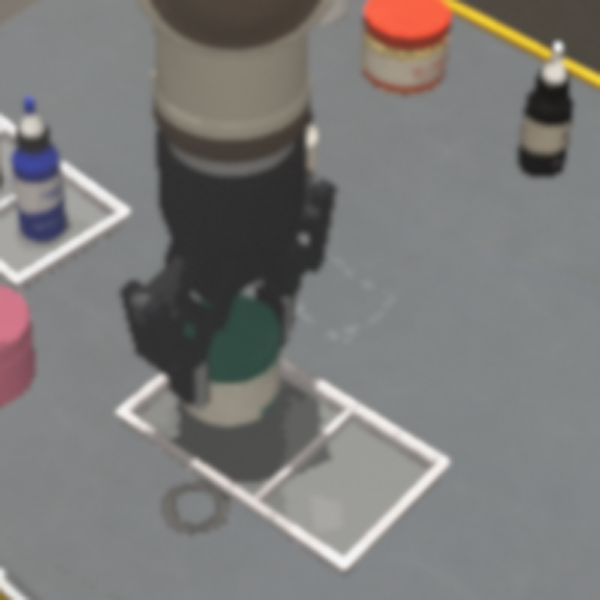

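```bash
python3 -c "
from h import *
print(ray('scene',[240+233/3,180+395/3],.031), ray('scene',np.array([[190,405],[281,385]])/3+[240,180],.045))"; python3 -m handwheel '[[0,0,1,0],[0,0,2,0],[0,0,2.4,0],[0,0,2.6,0],[0,0,2.6,0],[0,0,2.6,0]]'
```

```text
[[ 0.43262962 -0.24279189  0.031     ]] [[ 0.4021696  -0.23981222  0.045     ]
 [ 0.44784106 -0.26540651  0.045     ]]
time_s: 28.8
ee_pos: [0.4393, -0.2377, 0.0445]
tcp_rot: [2.221, 2.221, 0.0]
contact_force: [0.2, -0.0, -0.8]
width: 0.0576
gripper_force: 43.3
```

```bash
python3 -m handwheel '[[0,0,0.05,0],[0,0,0.05,0]]'; python3 -m handwheel '[[0,0,0,0],[0,0,0,0],[0,0,0,0],[0,0,-1,0],[0,0,-4,0],[0,0,-8,0],[0,0,-12,0],[1,1.5,-12,0],[3.5,5,-12,0],[7,10,-12,0],[10,15,-12,0],[11.5,17.1,-12,0],[11.5,17.1,-12,0],[11.5,17.1,-10,0],[11.5,17.1,-7,0],[11.5,17.1,-4,0],[11.5,17.1,-2,0],[11.5,17.1,-1.1,0],[11.5,17.1,-1.1,0],[11.5,17.1,-1.1,0]]' 0;python3 -m handwheel '[[0,0,0,0],[0,0,0,0],[0,0,0,0],[0,0,0,0],[0,0,0,0],[0,0,0,0],[0,0,0,0]]' 1 30
```

```text
time_s: 29.05
ee_pos: [0.4393, -0.2377, 0.0441]
tcp_rot: [2.221, 2.221, 0.0]
contact_force: [-0.6, 0.2, 2.1]
width: 0.0579
gripper_force: 43.4
time_s: 31.55
ee_pos: [0.611, -0.123, 0.0561]
tcp_rot: [2.22, 2.22, 0.001]
contact_force: [0.3, -0.1, -0.0]
width: 0.0854
gripper_force: 0.0
time_s: 32.42
ee_pos: [0.6103, -0.1226, 0.055]
tcp_rot: [2.221, 2.221, 0.0]
contact_force: [-0.6, -1.2, 1.7]
width: 0.0282
gripper_force: 31.5
```

```bash
python3 -m handwheel '[[0,0,-1,0],[0,0,-4,0],[0,0,-8,0],[0,0,-11,0],[-2,-1.7,-11,0],[-7,-5.9,-11,0],[-12,-10.1,-11,0],[-16,-13.5,-11,0],[-19,-16,-11,0],[-19.6,-16.5,-10,0],[-19.6,-16.5,-8,0],[-19.6,-16.5,-5,0],[-19.6,-16.5,-3,0],[-19.6,-16.5,-1.5,0],[-19.6,-16.5,-0.7,0],[-19.6,-16.5,-0.3,0],[-19.6,-16.5,-0.3,0],[-19.6,-16.5,-0.3,0]]'; python3 -m handwheel '[[0,0,0,0],[0,0,0,0],[0,0,0,0],[0,0,-1,0],[0,0,-4,0],[0,0,-8,0],[0,0,-12,0],[2,-3,-14,0],[7,-8,-16,0],[12,-12,-16,0],[18,-12,-16,0],[24,-12,-16,0],[30,-12,-16,0],[36,-12,-16,0],[42,-12,-16,0],[48,-12,-16,0],[54,-12,-16,0],[60,-12,-16,0],[60,-12,-16,0],[60,-12,-16,0]]' 0; python3 -c "
from h import *
a=get_image('scene');b=get_image('top');cv2.imwrite('pics/s9.png',a);cv2.imwrite('pics/t9.png',b)
cv2.imwrite('pics/ca.png',np.vstack([cv2.resize(a[170:370,170:410],(480,400),interpolation=2),cv2.resize(b[240:320,185:425],(600,200),interpolation=2)[:,:480]]) if 0 else cv2.resize(b[240:320,185:425],(792,264),interpolation=2))
x=cv2.resize(a[170:370,160:420],(416,320),interpolation=2);y=cv2.resize(b[240:320,185:425],(792,264),interpolation=2)
c=np.zeros((590,800,3),np.uint8);c[:264,:792]=y;c[268:588,:416]=x;cv2.imwrite('pics/ca.png',c)"
```

```text
time_s: 34.67
ee_pos: [0.4454, -0.3189, 0.0584]
tcp_rot: [2.221, 2.221, -0.0]
contact_force: [-0.3, -0.2, -1.0]
width: 0.0277
gripper_force: 29.6
time_s: 37.17
ee_pos: [0.325, 0.2812, 0.2181]
tcp_rot: [2.22, 2.222, -0.0]
contact_force: [-0.7, -0.1, 0.5]
width: 0.0857
gripper_force: 0.0
```

View pics/ca.png

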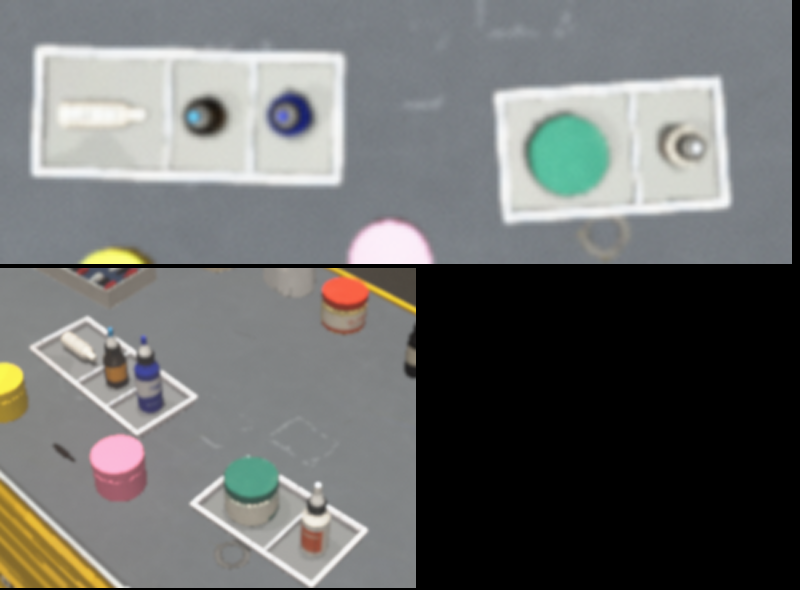

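```bash
python3 -c "
from workcell import *
print(close_job())"
```

```text
the job is handed in; nothing more can be done
None
```

Both kits are made up and the job is handed in at about 37 s of simulated time: the last pictures show all five things in their own compartments, flat or upright, and no bystander was disturbed; the hand-in gave no verdict.

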